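# Re-aim a clamped studio lamp at its dial mark

## Task

Loosen the black clamp knob on the lamp's swivel base until the lamp head swings freely, then swing the head by its red grip until the red pointer points at the centre of the orange mark on the dial. Retighten the knob by feel, firmly but without overtightening (stop when turning takes about 0.2 Nm more than the loose knob did), so that the head is locked there, and let go. Do not drag the head round against a clamp that still grips, and leave the props around it alone.

Things in the scene. Friction and masses are not known exactly. Their poses are not given: they have to be found in the camera images.
- base: swivel base of the lamp: an aluminium dial, 344 mm across and 20 mm thick, fixed to the table (also holds still under load). Origin on the table, on the vertical pivot axis of the lamp head. Its +y points from the pivot to the clamp knob's axis, its +x along the lamp's starting direction; it stands at a different place and yaw each time
- clamp: steel screw in the knob, on a fixed vertical axis 90 mm from the pivot in the base's +y direction. Origin on that axis at 53 mm height. It presses on the head's disc; the knob lowers it 4.5 mm per rad turned clockwise from above. The disc is unevenly worn: once the head has swung, the clamp grips at another turn than at the start, up to 0.5 rad earlier or later, to be felt
- knob (a joint): turn of the knob, rad: 0 at the start (clamped, grip bar along the base's y), + = counterclockwise from above = looser, range -1.6 to 2.2. Free after about 0.35; from 0.85 the head swings freely all over. While loose, friction takes a steady 0.1 to 0.4 Nm; once it grips, the torque rises above that by about 1 Nm per rad: a rise of 0.2 Nm is right, 0.08 too loose, 0.34 too tight. Stays where left
- knob_grip (a point): middle of the knob's grip bar, on the knob's axis, at 89 mm height. The bar is black with a white line on its outer half, 46 mm long, 14 mm thick, 36 mm tall (top at 104 mm, underside at 68 mm on a 44 mm round flange)
- head: swinging lamp head: grey disc 220 mm across (top 46 mm high), black spot lamp above the pivot (42 mm thick, 82 mm long, top 100 mm high), tail arm with a red grip. Origin on the pivot axis at table height; +x is the way the red pointer points, +y left. Swings about the pivot, 1.0 rad either way of the start, light friction (0.2 Nm) when loose, and stays where left
- head_grip (a point): on the axis of the red upright grip post, 18 mm across, on the head's tail arm 145 mm behind the pivot (head x = -145 mm); this point is at 86 mm height, the post's top at 102 mm, its foot at 52 mm
- head_tip (a point): tip of the small red pointer, 122 mm from the pivot on the head's +x axis, at 42 mm height
- dot_orange: orange mark: a disc 18 mm across and 4 mm thick, stuck on the dial 121 to 165 mm from the pivot, 0.45 to 0.9 rad to one side or the other of the head's start. Origin at the centre of its underside, at 20 mm height. The head is right when the head's +x axis passes through it
- dot_blue: blue mark of the same kind, on the other side of the dial: not the one to use
- pumpkin: small orange pumpkin prop, 80 mm across, 69 mm tall, loose on the table; origin under its centre
- tape_roll: black roll of tape lying flat, 90 mm across, 25 mm tall, loose; origin under its centre
- wood_block: wooden block 90 x 50 x 30 mm, loose; origin under its centre

How it is judged:
By the outcome, as a careful person would: the job done as asked, in the order asked, and still so for the second after the job is handed in, with the robot touching nothing.
It also fails if it takes over 72 s, if anything falls off the work surface, if the arm or the gripper's body presses on something with over 40 N, if the wrist force passes 120 N, or if a joint passes its speed limit or range.

## Robot

A 6-joint arm with a two-finger parallel gripper is mounted at the origin on the work surface. World frame = base frame: x ahead of the robot, y to its left, z up, the work surface at z = 0. Lengths are in m, angles in rad, forces in N, time in s.
With the tool pointing down it reaches from about 0.275 to 1 m from the base axis. Payload 8.4 kg.
Tool frame: the origin (TCP) lies midway between the tips of the shut fingers; the grasp point (between the pads) lies 19 mm behind it (r.hold_point_z is the distance from the TCP to the grasp point, in m); y points along the fingers, z is the direction in which the jaws open and shut, and the axes are right-handed (so a half turn about y gives the same grasp; the last joint's range is limited). The gripper opens to 85 mm and grips with 20 to 120 N. Pads are 22 mm wide; open, the fingers measure 114 mm over their backs; the gripper's body (76 mm by 85 mm) begins 54 mm behind the grasp point. The pads swing forward as they close: fully open they stand 13 mm farther back than shut.
Start: joints at [1.117, 0.353, 1.633, -0, 1.155, -0.002], TCP at [0.273, 0.562, 0.231] pointing down, gripper open.
Joint ranges: [-2.63, 2.63], [-0.92, 2.1], [0.06, 2.66], [-1.3, 4.44], [0, 2.69], [-3.02, 3.02]. Speed limits (rad/s): [2.22, 2.22, 2.79, 3.14, 3.14, 3.14].

## Interface

Orientations are given as a rotation vector (axis times angle).
In Python, from bench import r gives the robot as it stands. The module is installed in compiled form; this text tells all that it offers.
- The arm moves only by the tool send_rows, never from a script. Its argument "rows" is a list of rows, each a list of 5 numbers: the closure, from -1 (fully open) to 1 (shut), then the shift along the tool's x, y, z in m, then the turn about the tool's y in rad. In form: [[hand, dx, dy, dz, turn], ...]. A call has 1 to 8 rows; each row shifts and turns the commanded pose from where the row before left it, along the tool's axes as they then stand; what a row does not reach is not made up. A row lasts 1/8 s, in which the tool goes at most 62.5 mm and 10.7 degrees, less where a joint would pass 70% of its speed; a pose out of reach is approached as far as the arm can. A call is refused whole if a number of a shift passes 0.0625 or a number of a turn 0.188, either way. A call with a gripper value outside its range is refused whole. The fingers move at their own pace and stop on an object; the grip force is fixed at half the most. Time passes only in rows, so rows that do not move let the fingers close. It gives the time, the measured TCP pose, the force and the opening at its end, in the units of the state.
- r.state(): the state, without advancing time (a new reading comes with each control period).
- r.get_image(name): name is "scene" or "top" or "wrist"; returns the picture (400x640x3 uint8, red, green, blue); there is no depth.
- r.camera_info(name): a dict with "intrinsics" (3x3 intrinsics, pixels), "origin" and "rotation" of the camera in the world; the wrist camera has in their place "tool_from_camera" (4x4, takes a point from camera to tool coordinates, whose origin is the TCP and whose axes are the tool frame's). Camera axes: x right, y down, z forward; pixel columns grow to the right and rows downward; lengths in m; the calibration is good to about 2 mm. The wrist camera is an equidistant fisheye: a pixel r from the principal point sees the ray r / f radians off the axis. A picture is of the moment at which its call begins: read the wrist's pose just before it. camera_info takes no time and is no camera call.
- r.sign_off(): hands the job in, once; it reports no verdict.
The state is a dict: "clock": time; "q": joint angles; "qvel": joint speeds; "joint_efforts": joint torques, N m; "position": TCP position; "eef_rot": TCP orientation; "contact_force": force on the tool from outside, world axes, zero at the start; "wrist_torque": the same for the moment, N m; "finger_gap": opening from 0.0 (shut) to 1.0 (fully open).
Only numpy, scipy, OpenCV 4.12 (cv2) and the standard library are available. Lean on these libraries where they do the work, as an engineer would, in place of code of your own. Each camera call takes 0.05 s, during which the arm holds its last target.

## Working session

There is one attempt and no reset: what is moved stays moved. The work goes in short steps, Python scripts to look and compute and a tool call to move; the robot and the scene stay as the last step left them, time stands still between calls to the robot, and variables do not carry over. Pictures are saved under pics/ and viewed, and the job is handed in when it is done.

Besides the shell and the picture viewer there is one more tool, called as name(argument=value, ...), one argument or row to a line, values as JSON. send_rows: Moves the arm, as the interface text tells. Its arguments: {"type":"object","properties":{"rows":{"type":"array","items":{"type":"array","items":{"type":"number"}}}},"required":["rows"]}

```bash
mkdir -p pics; python3 - <<'E'
from bench import r
import cv2,numpy as np
np.set_printoptions(precision=4,suppress=True)
for n in ["scene","top"]:
    cv2.imwrite(f"pics/{n}0.png",r.get_image(n)[:,:,::-1])
for n in ["scene","top","wrist"]: print(n,r.camera_info(n))
print(r.state(),r.hold_point_z)
E
```

```text
scene {'intrinsics': array([[386.0788,   0.    , 320.2344],
       [  0.    , 386.0788, 198.644 ],
       [  0.    ,   0.    ,   1.    ]]), 'origin': array([ 0.9951, -0.4379,  0.6056]), 'rotation': array([-2.1583, -0.8972,  0.3923])}
top {'intrinsics': array([[492.6438,   0.    , 317.3479],
       [  0.    , 492.6438, 204.6412],
       [  0.    ,   0.    ,   1.    ]]), 'origin': array([0.4914, 0.0086, 1.0419]), 'rotation': array([-2.1414,  2.2018, -0.1031])}
wrist {'intrinsics': array([[309.7069,   0.    , 319.2367],
       [  0.    , 309.7069, 196.7156],
       [  0.    ,   0.    ,   1.    ]]), 'tool_from_camera': array([[ 0.0001,  0.9465,  0.3228, -0.0838],
       [ 0.0004, -0.3228,  0.9465, -0.1427],
       [ 1.    ,  0.    , -0.0004,  0.0008],
       [ 0.    ,  0.    ,  0.    ,  1.    ]])}
{'clock': 0.1, 'q': array([ 1.1166,  0.3536,  1.6341, -0.    ,  1.1552, -0.0024]), 'qvel': array([ 0.0005, -0.0018, -0.0025,  0.0004, -0.0003, -0.0002]), 'joint_efforts': array([ -0.0007, -60.6367, -34.2815,  -0.    ,   0.0042,   0.    ]), 'position': array([0.2727, 0.5619, 0.2307]), 'eef_rot': array([-1.5428,  0.3546, -0.3542]), 'contact_force': array([-0.1757, -0.1987, -0.467 ]), 'wrist_torque': array([ 0.0373, -0.0263, -0.0617]), 'finger_gap': 0.9978445702514984} 0.0187
```

View pics/top0.png

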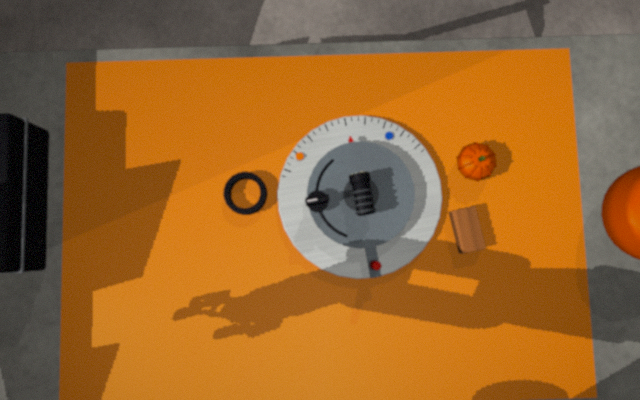

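View pics/scene0.png

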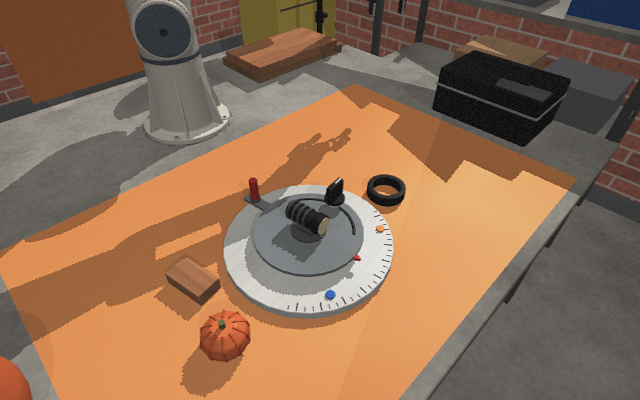

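```bash
cat > h.py <<'E'
from bench import r
import cv2,numpy as np
from scipy.spatial.transform import Rotation as R
np.set_printoptions(precision=4,suppress=True)
def back(n,uv,z):
    c=r.camera_info(n);K=c['intrinsics'];M=R.from_rotvec(c['rotation']).as_matrix() 
    d=M@np.linalg.solve(K,[uv[0],uv[1],1]);o=c['origin'];return o+d*(z-o[2])/d[2]
def proj(n,p):
    c=r.camera_info(n);K=c['intrinsics'];M=R.from_rotvec(c['rotation']).as_matrix()
    q=K@(M.T@(np.array(p)-c['origin']));return q[:2]/q[2]
def wpose():
    s=r.state();T=np.eye(4);T[:3,:3]=R.from_rotvec(s['eef_rot']).as_matrix();T[:3,3]=s['position']
    return T@r.camera_info('wrist')['tool_from_camera']
def wback(T,uv,z):
    K=r.camera_info('wrist')['intrinsics'];v=np.array([(uv[0]-K[0,2]),(uv[1]-K[1,2])])/K[0,0];a=np.linalg.norm(v)
    d=np.r_[v/a*np.sin(a),np.cos(a)];d=T[:3,:3]@d;o=T[:3,3];return o+d*(z-o[2])/d[2]
def wproj(T,p):
    K=r.camera_info('wrist')['intrinsics'];d=T[:3,:3].T@(np.array(p)-T[:3,3]);a=np.arctan2(np.hypot(d[0],d[1]),d[2])
    return K[:2,2]+K[0,0]*a*d[:2]/np.hypot(d[0],d[1])
E
python3 - <<'E'
from h import *
im=cv2.imread("pics/top0.png")
cv2.imwrite("pics/top0z.png",cv2.resize(im[105:290,210:510],None,fx=2.66,fy=2.66,interpolation=cv2.INTER_CUBIC))
im=cv2.imread("pics/scene0.png")
cv2.imwrite("pics/scene0z.png",cv2.resize(im[165:320,210:410],None,fx=3.8,fy=3.8,interpolation=cv2.INTER_CUBIC))
print(back('top',(360,197),.02),back('top',(376,265),.1),back('top',(316,200),.1),back('top',(300,156),.024),back('top',(351,139),.042))
E
```

```text
[ 0.6033 -0.0812  0.02  ] [ 0.4639 -0.0998  0.1   ] [0.5911 0.0106 0.1   ] [0.6927 0.0417 0.024 ] [ 0.7218 -0.065   0.042 ]
```

View pics/top0z.png

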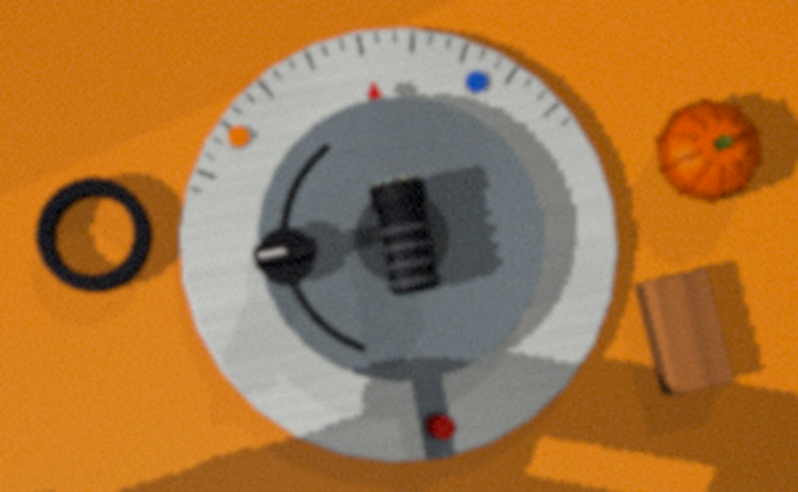

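View pics/scene0z.png

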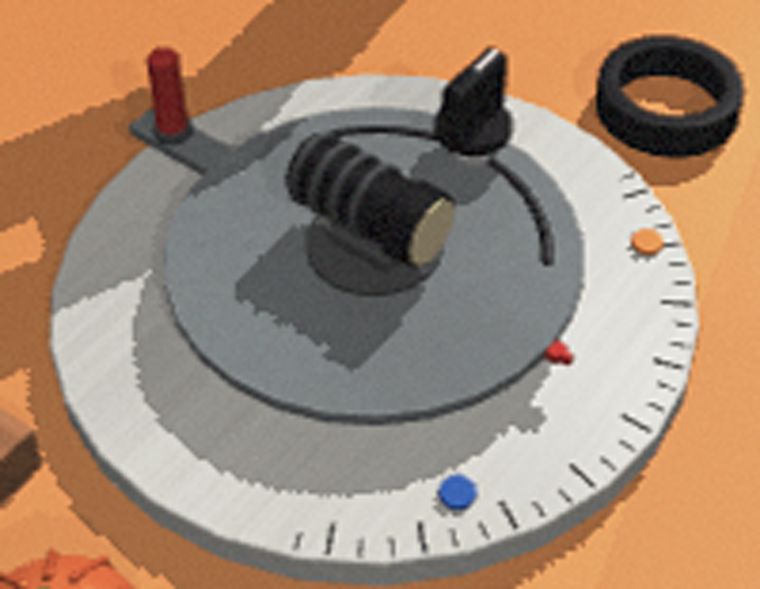

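```bash
cat > fit.py <<'E'
from h import *
from scipy.optimize import least_squares
t=lambda u,v:(210+(u+.5)/2.66-.5,105+(v+.5)/2.66-.5)
s=lambda u,v:(210+(u+.5)/3.8-.5,165+(v+.5)/3.8-.5)
obs=[('top',t(398.5,244),(0,0,.02)),('top',t(374,80),(.122,0,.042)),('top',t(441,425),(-.145,0,.1)),('top',t(271,253),(0,.0115+.09,.104)),
('scene',s(161,52),(-.145,0,.102)),('scene',s(573,357),(.122,0,.042)),]
def w(x,p):
    c,sn=np.cos(x[2]),np.sin(x[2]);return np.array([x[0]+c*p[0]-sn*p[1],x[1]+sn*p[0]+c*p[1],p[2]])
f=lambda x:np.concatenate([proj(n,w(x,p))-uv for n,uv,p in obs])
q=least_squares(f,[.6,-.08,.1]);x=q.x;print(x,q.fun.reshape(-1,2))
print('knob',w(x,(0,.09,.089)),'grip',w(x,(-.145,0,.086)))
for n,uv in [('top',t(239,136)),('scene',s(648,241)),('top',t(477,81)),('scene',s(457,491))]:
    p=back(n,uv,.024);d=p[:2]-x[:2];print(n,p,np.hypot(*d),np.arctan2(d[1],d[0])-x[2])
E
python3 fit.py
```

```text
[ 0.6065 -0.0794  0.141 ] [[-0.4172 -0.9295]
 [-0.7216  1.676 ]
 [ 0.5066  1.0512]
 [-1.0833 -0.4645]
 [ 0.3072  1.4481]
 [-0.5757  1.5696]]
knob [0.5938 0.0097 0.089 ] grip [ 0.4629 -0.0997  0.086 ]
top [0.6932 0.0427 0.024 ] 0.14971398984785894 0.8124034809801866
scene [0.6932 0.0441 0.024 ] 0.1508633260895681 0.8177631559609684
top [ 0.732  -0.1465  0.024 ] 0.14231225896038643 -0.6323998081981334
scene [ 0.7308 -0.1453  0.024 ] 0.14073382699888784 -0.6287029828949892
```

```bash
cat > plan.py <<'E'
import sys
from h import *
# usage: plan.py x y z jawyaw -> remaining turn & shift in tool axes AFTER turn
x,y,z,a=map(float,sys.argv[1:5])
s=r.state();M=R.from_rotvec(s['eef_rot']).as_matrix()
zy=np.arctan2(M[1,2],M[0,2]);print('pos',s['position'],'jaw yaw',zy,'q',s['q'],'y axis',M[:,1],'gap',s['finger_gap'],'t',s['clock'])
print('F',s['contact_force'],'T',s['wrist_torque'])
d=(a-zy+np.pi/2)%np.pi-np.pi/2
turn=-d
M2=M@R.from_rotvec([0,turn,0]).as_matrix()
print('turn',turn,'alt',turn-np.pi*np.sign(turn),'shift',M2.T@(np.array([x,y,z])-s['position']),'shift if no turn',M.T@(np.array([x,y,z])-s['position']))
E
python3 plan.py .594 .010 .2 .141
```

```text
pos [0.2727 0.5619 0.2307] jaw yaw 1.1189980260868277 q [ 1.1166  0.3536  1.6341 -0.      1.1552 -0.0024] y axis [-0.0005 -0.0011 -1.    ] gap 0.9978445702514984 t 0.1
F [-0.1757 -0.1987 -0.467 ] T [ 0.0373 -0.0263 -0.0617]
turn 0.9779980260868277 alt -2.1635946275029654 shift [0.5915 0.0311 0.2406] shift if no turn [ 0.53    0.0311 -0.3562]
```

send_rows(
  rows=[
    [-1, 0.05, 0.003, -0.034, 0],
    [-1, 0.05, 0.003, -0.034, 0],
    [-1, 0.05, 0.003, -0.034, 0],
    [-1, 0.05, 0.003, -0.034, 0],
    [-1, 0.05, 0.003, -0.034, 0],
    [-1, 0.05, 0.003, -0.034, 0],
    [-1, 0.05, 0.003, -0.034, 0],
    [-1, 0.05, 0.003, -0.034, 0],
  ],
)

```text
clock: 1.1
position: [0.5146, 0.1411, 0.2071]
eef_rot: [-1.542, 0.354, -0.354]
contact_force: [0.7, 0.2, 0.2]
finger_gap: 1.002
```

send_rows(
  rows=[
    [-1, 0, 0, 0, 0.163],
    [-1, 0, 0, 0, 0.163],
    [-1, 0, 0, 0, 0.163],
    [-1, 0, 0, 0, 0.163],
    [-1, 0, 0, 0, 0.163],
    [-1, 0, 0, 0, 0.163],
  ],
)

```text
clock: 1.85
position: [0.5137, 0.1429, 0.207]
eef_rot: [-1.271, 1.109, -1.108]
contact_force: [-0.1, -0.4, 0.7]
finger_gap: 1.0
```

```bash
python3 plan.py .594 .010 .2 .141
```

```text
pos [0.5137 0.1429 0.207 ] jaw yaw 0.13560663042483734 q [0.2684 0.2375 1.8537 0.     1.0512 0.1328] y axis [-0.0007 -0.0002 -1.    ] gap 1.000076287105735 t 1.85
F [-0.0719 -0.4144  0.7083] T [-0.0137  0.0255 -0.0372]
turn -0.0053933695751626765 alt 3.1361992840146304 shift [0.1428 0.0069 0.0609] shift if no turn [0.1425 0.0069 0.0616]
```

send_rows(
  rows=[
    [-1, 0.047, 0.002, 0.02, -0.005],
    [-1, 0.048, 0.002, 0.02, 0],
    [-1, 0.048, 0.002, 0.02, 0],
    [-1, 0, 0, 0, 0],
  ],
)

```text
clock: 2.35
position: [0.5951, 0.0073, 0.2007]
eef_rot: [-1.274, 1.103, -1.104]
contact_force: [0.1, 0.5, -0.2]
finger_gap: 1.0
```

```bash
cat > wlook.py <<'E'
import sys
from h import *
T=wpose();im=r.get_image('wrist')[:,:,::-1].copy();n=sys.argv[1]
cv2.imwrite(f'pics/{n}.png',im);np.save(f'pics/{n}.npy',T)
E
python3 wlook.py w1; python3 plan.py .594 .010 .2 .141
```

```text
pos [0.5941 0.0088 0.2006] jaw yaw 0.1435135299522458 q [ 0.0122  0.3367  1.7305  0.0001  1.0754 -0.1314] y axis [-0.001   0.0001 -1.    ] gap 0.9956552269817881 t 2.4
F [-0.5061  0.2296  0.1881] T [ 0.0394  0.0437 -0.0247]
turn 0.002513529952245852 alt -3.139079123637547 shift [-0.0012  0.0006  0.0001] shift if no turn [-0.0012  0.0006  0.0001]
```

View pics/w1.png

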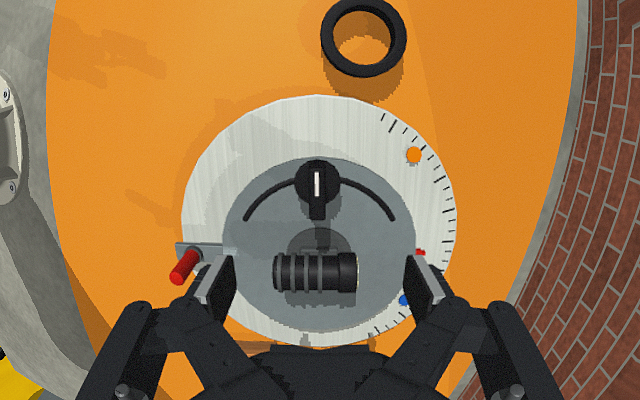

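```bash
python3 - <<'E'
from h import *
im=cv2.imread('pics/w1.png')
cv2.imwrite('pics/w1z.png',cv2.resize(im[140:300,165:460],None,fx=2.7,fy=2.7,interpolation=cv2.INTER_CUBIC))
T=np.load('pics/w1.npy')
for uv,z in [((317,172),.104),((317,197),.104),((414,155.5),.024),((424,252),.042)]: print(uv,wback(T,uv,z))
for p in [(.5938,.0097,.104),(.4629,-.0997,.102),(.6065,-.0794,.1),(.6932,.0434,.024)]: print(p,wproj(T,p))
E
```

```text
(317, 172) [0.5899 0.03   0.104 ]
(317, 197) [0.5928 0.0092 0.104 ]
(414, 155.5) [0.6932 0.0438 0.024 ]
(424, 252) [ 0.7271 -0.0609  0.042 ]
(0.5938, 0.0097, 0.104) [318.3035 196.5553]
(0.4629, -0.0997, 0.102) [175.468  279.6129]
(0.6065, -0.0794, 0.1) [318.3267 285.0292]
(0.6932, 0.0434, 0.024) [413.9131 155.8385]
```

View pics/w1z.png

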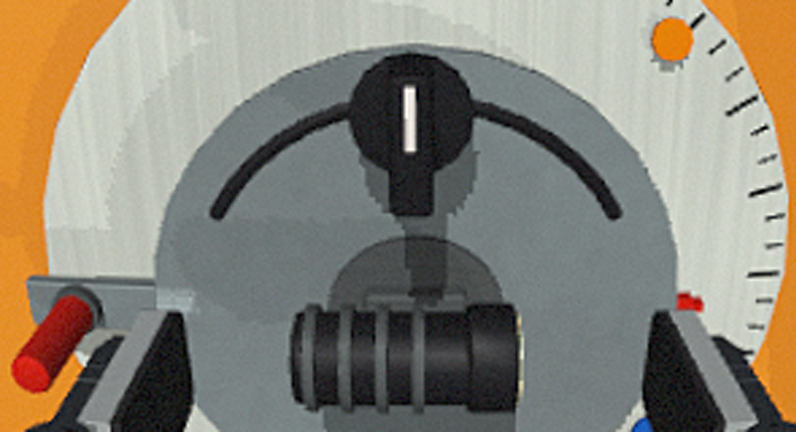

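send_rows(
  rows=[
    [-0.3, 0, 0.04, -0.001, 0.002],
    [-0.3, 0, 0.04, 0, 0],
    [0, 0, 0.03, 0, 0],
    [0, 0, 0.0165, 0, 0],
    [0, 0, 0, 0, 0],
    [0, 0, 0, 0, 0],
  ],
)

```text
clock: 3.15
position: [0.5937, 0.0102, 0.0759]
eef_rot: [-1.273, 1.101, -1.103]
contact_force: [-0.1, 0.4, 0.7]
finger_gap: 0.502
```

```bash
python3 wlook.py w2; python3 plan.py .593 .0093 .0735 .141
```

```text
pos [0.5939 0.0101 0.0761] jaw yaw 0.14421442809075427 q [ 0.0145  0.4902  1.8201  0.      0.8291 -0.1297] y axis [ 0.0021  0.     -1.    ] gap 0.49884715995026496 t 3.2
F [-0.3493  0.1859  0.2088] T [-0.0159 -0.0445  0.0493]
turn 0.003214428090754229 alt -3.138378225499039 shift [ 0.0007  0.0026 -0.001 ] shift if no turn [ 0.0007  0.0026 -0.001 ]
```

View pics/w2.png

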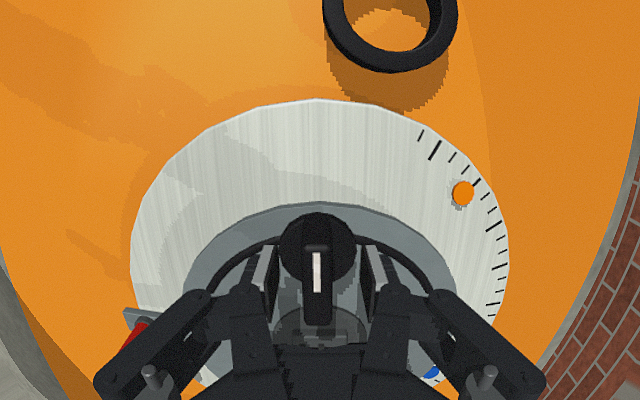

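send_rows(
  rows=[
    [0, 0.0007, 0.0015, -0.001, 0.003],
    [0.4, 0, 0, 0, 0],
    [1, 0, 0, 0, 0],
    [1, 0, 0, 0, 0],
    [1, 0, 0, 0, 0],
    [1, 0, 0, 0, 0],
  ],
)

```text
clock: 3.95
position: [0.5926, 0.0091, 0.0737]
eef_rot: [-1.272, 1.104, -1.105]
contact_force: [0.5, -0.0, 5.6]
finger_gap: 0.152
```

```bash
python3 plan.py .593 .0093 .0735 .141
```

```text
pos [0.5926 0.0091 0.0737] jaw yaw 0.14128075924804306 q [ 0.0128  0.4925  1.8233 -0.0002  0.8247 -0.1283] y axis [ 0.0011 -0.0001 -1.    ] gap 0.15223286228093436 t 3.95
F [ 0.4627 -0.0227  5.6389] T [ 0.065  -0.0729  0.3352]
turn 0.0002807592480431609 alt -3.14131189434175 shift [-0.0002  0.0002  0.0004] shift if no turn [-0.0002  0.0002  0.0004]
```

send_rows(
  rows=[
    [1, 0, 0, 0, -0.1],
    [1, 0, 0, 0, -0.1],
    [1, 0, 0, 0, -0.1],
    [1, 0, 0, 0, 0],
  ],
)

```text
clock: 4.45
position: [0.5928, 0.0091, 0.0749]
eef_rot: [-1.385, 0.877, -0.879]
contact_force: [-3.4, 0.7, 16.7]
finger_gap: 0.154
```

```bash
python3 plan.py .593 .0093 .0735 .141
```

```text
pos [0.5928 0.0091 0.0749] jaw yaw 0.4412790156173819 q [ 0.0126  0.491   1.8227  0.0004  0.8263 -0.4289] y axis [ 0.0016  0.0003 -1.    ] gap 0.15416288861730934 t 4.45
F [-3.4067  0.6895 16.7198] T [-0.0505  0.5823 -0.1695]
turn 0.3002790156173818 alt -2.8413136379724113 shift [-0.0002  0.0014  0.0002] shift if no turn [-0.0001  0.0014  0.0002]
```

send_rows(
  rows=[
    [1, 0, 0, 0, -0.1],
    [1, 0, 0, 0, -0.1],
    [1, 0, 0, 0, -0.1],
    [1, 0, 0, 0, 0],
  ],
)

```text
clock: 4.95
position: [0.593, 0.0091, 0.0761]
eef_rot: [-1.471, 0.647, -0.649]
contact_force: [-6.6, -0.0, 29.1]
finger_gap: 0.152
```

```bash
python3 plan.py .593 .0093 .0735 .141
```

```text
pos [0.593  0.0091 0.0761] jaw yaw 0.7411987964966672 q [ 0.0127  0.4893  1.822   0.0005  0.8282 -0.7289] y axis [ 0.0021  0.0004 -1.    ] gap 0.15162422335759473 t 4.95
F [-6.6151 -0.0262 29.1228] T [-0.0116  1.3276 -0.2265]
turn 0.6001987964966672 alt -2.541393857093126 shift [-0.0002  0.0026 -0.    ] shift if no turn [-0.0001  0.0026  0.0001]
```

send_rows(
  rows=[
    [1, 0, 0, 0, -0.1],
    [1, 0, 0, 0, -0.1],
    [1, 0, 0, 0, -0.1],
    [1, 0, 0, 0, -0.1],
  ],
)

```text
clock: 5.45
position: [0.5935, 0.0093, 0.0776]
eef_rot: [-1.543, 0.334, -0.338]
contact_force: [-11.7, 0.1, 47.4]
finger_gap: 0.155
```

```bash
python3 plan.py .593 .0093 .0735 .141; python3 wlook.py w3
```

```text
pos [0.5935 0.0093 0.0776] jaw yaw 1.1424169875596029 q [ 0.0127  0.4873  1.821   0.0009  0.8301 -1.1303] y axis [ 0.0032  0.0007 -1.    ] gap 0.15503572342433591 t 5.45
F [-11.7043   0.1489  47.4194] T [ 0.1844  2.1798 -0.6497]
turn 1.0014169875596028 alt -2.1401756660301903 shift [-0.0001  0.0041 -0.0006] shift if no turn [-0.0005  0.0041 -0.0002]
```

View pics/w3.png

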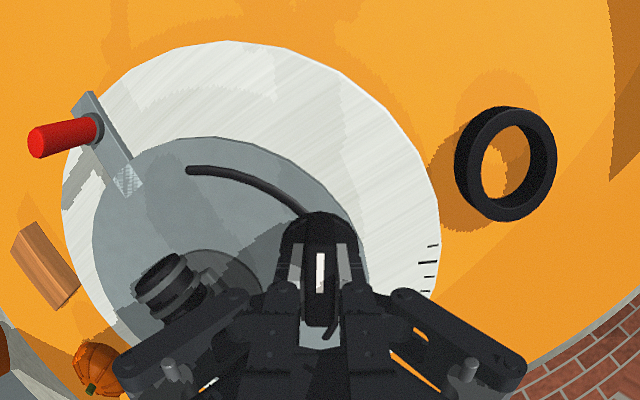

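send_rows(
  rows=[
    [1, 0, -0.004, 0, 0],
    [1, 0, 0, 0, 0],
  ],
)

```text
clock: 5.75
position: [0.5932, 0.0093, 0.078]
eef_rot: [-1.543, 0.336, -0.34]
contact_force: [2.5, 0.9, 7.5]
finger_gap: 0.155
```

```bash
python3 plan.py .593 .0093 .0785 .141
```

```text
pos [0.5932 0.0093 0.078 ] jaw yaw 1.1400028068264187 q [ 0.0128  0.4866  1.821   0.0006  0.8315 -1.1276] y axis [ 0.0025  0.0005 -1.    ] gap 0.15527050386359084 t 5.75
F [2.4657 0.9008 7.5429] T [ 0.3151 -0.4428 -0.2716]
turn 0.9990028068264187 alt -2.142589846763374 shift [-0.0001 -0.0005 -0.0002] shift if no turn [-0.0002 -0.0005 -0.0001]
```

send_rows(
  rows=[
    [0.1, 0, 0, 0, 0],
    [0.1, 0, 0, 0, 0],
    [0.1, 0, 0, 0, 0],
    [0.1, 0, -0.03, 0, 0],
    [0.1, 0, -0.05, 0, 0],
    [0, 0, -0.03, 0, -0.1],
    [0, 0, 0, 0, -0.1],
    [0, 0, 0, 0, -0.1],
  ],
)

```text
clock: 6.75
position: [0.592, 0.009, 0.1877]
eef_rot: [-1.569, 0.099, -0.1]
contact_force: [-0.8, -0.3, -0.2]
finger_gap: 0.496
```

```bash
python3 plan.py .4629 -.0997 .18 1.44;python3 wlook.py w4
```

```text
pos [0.592  0.009  0.1877] jaw yaw 1.4443026760611017 q [ 0.0128  0.3469  1.7476 -0.0001  1.0466 -1.4315] y axis [ 0.0004 -0.0001 -1.    ] gap 0.4964943318777223 t 6.75
F [-0.7831 -0.3255 -0.1564] T [-0.0876  0.0369  0.021 ]
turn 0.004302676061101796 alt -3.1372899775286913 shift [-0.1138  0.0076 -0.1247] shift if no turn [-0.1144  0.0076 -0.1242]
```

View pics/w4.png

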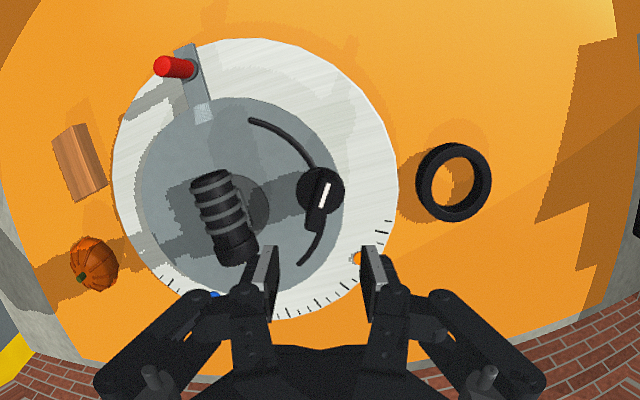

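send_rows(
  rows=[
    [0, -0.04, 0.002, -0.042, 0],
    [0, -0.04, 0.002, -0.042, 0],
    [0, -0.034, 0.002, -0.041, 0],
    [0, 0, 0, 0, 0],
  ],
)

```text
clock: 7.3
position: [0.4598, -0.1016, 0.1808]
eef_rot: [-1.568, 0.107, -0.104]
contact_force: [0.1, -0.2, 1.0]
finger_gap: 0.5
```

```bash
python3 plan.py .4629 -.0997 .18 1.44;python3 wlook.py w5
python3 - <<'E'
from h import *
T=np.load('pics/w4.npy')
print(wback(T,(161,67),.1),[wback(T,p,.104) for p in [(319,207),(329,183)]])
T=np.load('pics/w5.npy')
print(wproj(T,(.4629,-.0997,.102)))
E
```

```text
pos [ 0.4598 -0.1016  0.1808] jaw yaw 1.4366403495044469 q [-0.2203  0.175   2.0024 -0.0006  0.9664 -1.6565] y axis [-0.0023 -0.     -1.    ] gap 0.4999793331043576 t 7.3
F [ 0.0932 -0.2119  0.9533] T [-0.0562 -0.0476  0.0121]
turn -0.0033596504955530904 alt 3.13823300309424 shift [0.0028 0.0008 0.0023] shift if no turn [0.0028 0.0008 0.0023]
[ 0.4638 -0.1     0.1   ] [array([0.5942, 0.0095, 0.104 ]), array([0.5758, 0.0195, 0.104 ])]
[321.0486 210.3445]
```

View pics/w5.png

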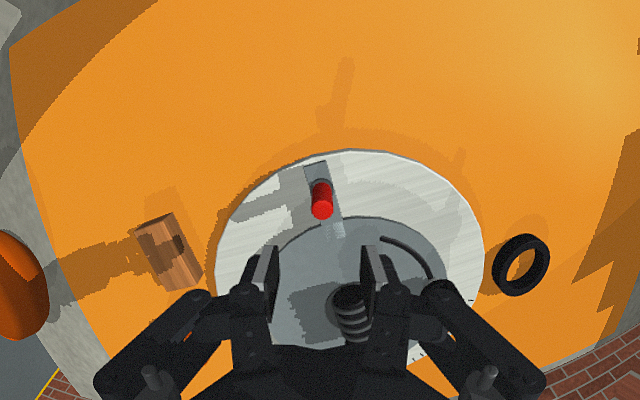

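send_rows(
  rows=[
    [0, 0.003, 0.035, 0.003, 0],
    [0, 0, 0.035, 0, 0],
    [0, 0, 0.028, 0, 0],
    [0, 0, 0.014, 0, 0],
    [0.5, 0, 0, 0, 0],
    [1, 0, 0, 0, 0],
    [1, 0, 0, 0, 0],
    [1, 0, 0, 0, 0],
  ],
)

```text
clock: 8.35
position: [0.4665, -0.0974, 0.0697]
eef_rot: [-1.568, 0.101, -0.103]
contact_force: [1.5, 1.8, -6.3]
finger_gap: 0.194
```

```bash
python3 plan.py .4629 -.0997 .068 1.44;python3 wlook.py w6
```

```text
pos [ 0.4665 -0.0974  0.0697] jaw yaw 1.4408484066723213 q [-0.2092  0.3585  2.0753  0.0004  0.7068 -1.6503] y axis [ 0.0009  0.     -1.    ] gap 0.19436815472480506 t 8.35
F [ 1.499   1.8485 -6.2798] T [ 0.2982 -0.2366  0.0221]
turn 0.0008484066723213335 alt -3.140744246917472 shift [-0.0033  0.0017 -0.0027] shift if no turn [-0.0033  0.0017 -0.0027]
```

View pics/w6.png

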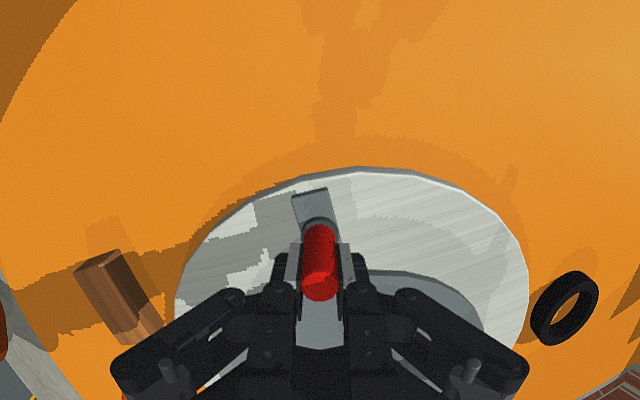

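```bash
cat > arc.py <<'E'
import sys
from h import *
P=np.array([.6065,-.0794])
s=r.state();M=R.from_rotvec(s['eef_rot']).as_matrix();v=s['position'][:2]-P
for d in map(float,sys.argv[1:]):
    c,sn=np.cos(d),np.sin(d);w=np.array([[c,-sn],[sn,c]])@v-v
    print(d,M.T@np.r_[w,0],'turn',-d)
print('tail ang',np.arctan2(-v[1],-v[0]),np.hypot(*v),'target',np.arctan2(.0436+.0794,.6932-.6065),'F',s['contact_force'],'T',s['wrist_torque'],s['clock'])
E
python3 arc.py .05 .1
```

```text
0.05 [ 0.002   0.     -0.0068] turn -0.05
0.1 [ 0.0043  0.     -0.0134] turn -0.1
tail ang 0.12831044790784196 0.14117026047556225 target 0.9568040013290069 F [ 0.8173  2.0832 -6.652 ] T [ 0.3484 -0.1375  0.0938] 8.4
```

send_rows(
  rows=[
    [1, 0.002, 0, -0.0068, -0.05],
    [1, 0.002, 0, -0.0068, -0.05],
    [1, 0, 0, 0, 0],
  ],
)

```text
clock: 8.78
position: [0.4691, -0.1119, 0.0696]
eef_rot: [-1.571, 0.023, -0.025]
contact_force: [1.1, -0.5, -3.5]
finger_gap: 0.192
```

```bash
python3 arc.py .05 .1
```

```text
0.05 [ 0.002   0.     -0.0068] turn -0.05
0.1 [ 0.0043  0.     -0.0134] turn -0.1
tail ang 0.232510785887651 0.14117329429647876 target 0.9568040013290069 F [ 1.1346 -0.5225 -3.526 ] T [-0.0443 -0.0974  0.1211] 8.775
```

Free. Swing on.

send_rows(
  rows=[
    [1, 0.0043, 0, -0.0134, -0.1],
    [1, 0.0043, 0, -0.0134, -0.1],
    [1, 0.0043, 0, -0.0134, -0.1],
    [1, 0, 0, 0, 0],
  ],
)

```text
clock: 9.28
position: [0.4849, -0.1511, 0.0696]
eef_rot: [-1.561, -0.211, 0.21]
contact_force: [0.4, -0.5, -0.8]
finger_gap: 0.19
```

```bash
python3 arc.py .05 .1
```

```text
0.05 [ 0.002   0.     -0.0068] turn -0.05
0.1 [ 0.0044  0.     -0.0134] turn -0.1
tail ang 0.5325739099576311 0.14118510665740008 target 0.9568040013290069 F [ 0.3963 -0.5206 -0.8117] T [-0.1704 -0.1171  0.0718] 9.275
```

send_rows(
  rows=[
    [1, 0.0043, 0, -0.0134, -0.1],
    [1, 0.0043, 0, -0.0134, -0.1],
    [1, 0.0043, 0, -0.0134, -0.1],
    [1, 0.0043, 0, -0.0134, -0.1],
    [1, 0, 0, 0, 0],
    [1, 0, 0, 0, 0],
  ],
)

```text
clock: 10.02
position: [0.5215, -0.1921, 0.0696]
eef_rot: [-1.508, -0.522, 0.522]
contact_force: [-0.7, -4.3, 1.7]
finger_gap: 0.192
```

```bash
python3 arc.py .05 .1; python3 plan.py 0 0 0 0; python3 - <<'E'
from h import *
for n in ["scene","top"]: cv2.imwrite(f"pics/{n}1.png",r.get_image(n)[:,:,::-1])
im=cv2.imread("pics/top1.png")
cv2.imwrite("pics/top1z.png",cv2.resize(im[105:290,210:510],None,fx=2.66,fy=2.66,interpolation=cv2.INTER_CUBIC))
im=cv2.imread("pics/scene1.png")
cv2.imwrite("pics/scene1z.png",cv2.resize(im[165:320,210:410],None,fx=3.8,fy=3.8,interpolation=cv2.INTER_CUBIC))
E
```

```text
0.05 [ 0.002   0.     -0.0068] turn -0.05
0.1 [ 0.0043  0.     -0.0134] turn -0.1
tail ang 0.924553767287348 0.14117316033104835 target 0.9568040013290069 F [-0.6611 -4.3147  1.6574] T [-0.7408  0.2574 -0.1183] 10.025
pos [ 0.5215 -0.1921  0.0696] jaw yaw 2.237727017392795 q [-0.3554  0.454   1.9066 -0.0007  0.7805 -2.5926] y axis [ 0.0003 -0.0006 -1.    ] gap 0.19159263383721634 t 10.025
F [-0.6611 -4.3147  1.6574] T [-0.7408  0.2574 -0.1183]
turn -0.9038656361969983 alt 2.237727017392795 shift [0.1921 0.0693 0.5215] shift if no turn [-0.2909  0.0693  0.4736]
```

View pics/top1z.png

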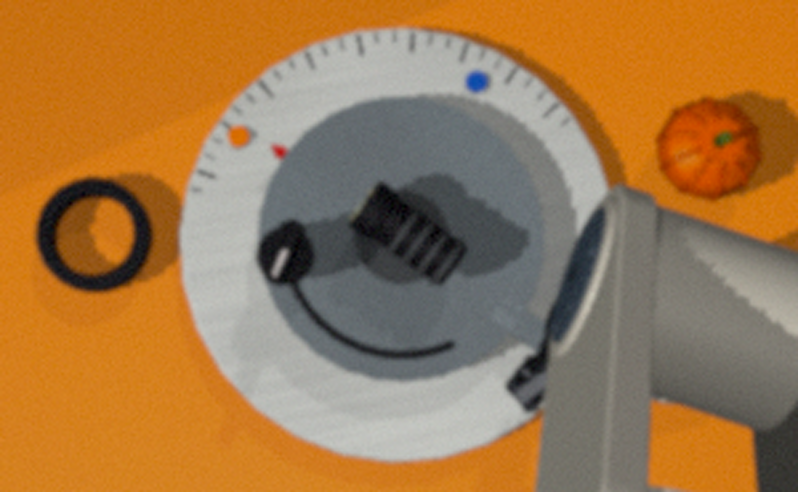

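View pics/scene1z.png

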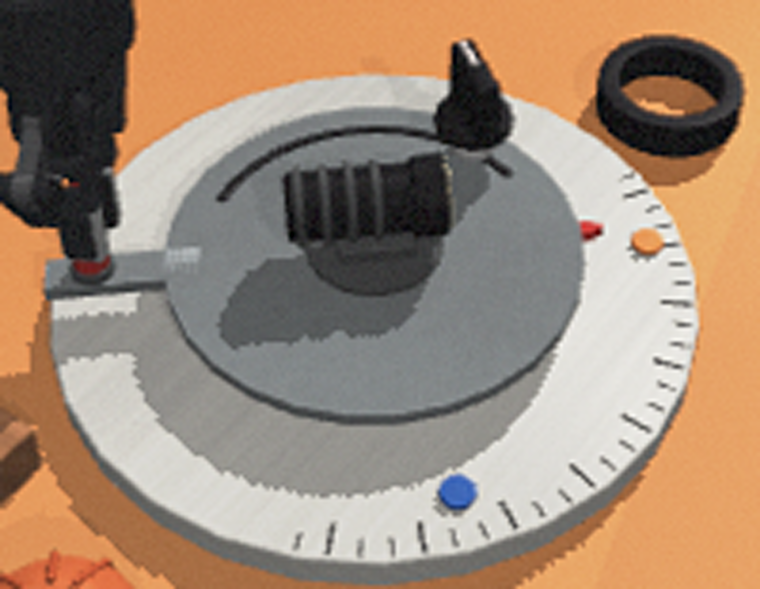

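```bash
cat > meas.py <<'E'
import sys
from h import *
from scipy.optimize import least_squares
def blob(im,col,box):
    h=cv2.cvtColor(im,cv2.COLOR_BGR2HSV).astype(int);x0,y0,x1,y1=box
    H,S,V=h[...,0],h[...,1],h[...,2]
    if col=='red': m=((H<6)|(H>172))&(S>110)&(V>90)
    if col=='or': m=(H>=6)&(H<20)&(S>110)&(V>100)
    if col=='blue': m=(H>105)&(H<125)&(S>100)
    w=np.zeros(m.shape);w[y0:y1,x0:x1]=(m*(S/255.))[y0:y1,x0:x1]
    yy,xx=np.nonzero(w);ww=w[yy,xx];return np.array([(xx*ww).sum(),(yy*ww).sum()])/ww.sum(),len(xx)
if __name__=='__main__':
    a=cv2.imread('pics/top0.png');h=cv2.cvtColor(a,cv2.COLOR_BGR2HSV).astype(float)
    S=cv2.GaussianBlur(h[...,1],(0,0),.8)
    pts=[]
    c0=np.array([.605,-.080])
    for t in np.linspace(0,2*np.pi,120,endpoint=False):
        rr=np.arange(.155,.19,.0005);pr=np.array([proj('top',[c0[0]+q*np.cos(t),c0[1]+q*np.sin(t),.02]) for q in rr])
        v=cv2.remap(S.astype(np.float32),pr[:,0].astype(np.float32)[None],pr[:,1].astype(np.float32)[None],1)[0]
        i=np.argmax(np.gradient(v));
        j=np.nonzero(v>120)[0]
        if len(j) and j[0]>0: pts.append(back('top',pr[j[0]],.02)[:2])
    pts=np.array(pts)
    f=lambda x:np.hypot(pts[:,0]-x[0],pts[:,1]-x[1])-x[2]
    q=least_squares(f,[.605,-.08,.172],loss='soft_l1',f_scale=.001);print('dial',q.x,np.std(q.fun),len(pts))
    P=q.x[:2]
    o,n=blob(a,'or',(294,150,306,163));O=back('top',o,.023)[:2];ao=np.arctan2(*(O-P)[::-1]);print('orange',o,n,O,ao,np.hypot(*(O-P)))
    for f,box in [('top0',(345,132,357,143)),(sys.argv[1],tuple(map(int,sys.argv[2:6])))]:
        im=cv2.imread(f'pics/{f}.png');p,n=blob(im,'red',box);X=back('top',p,.042)[:2];print(f,p,n,X,'ang',np.arctan2(*(X-P)[::-1]),np.hypot(*(X-P)))
E
python3 meas.py top1 308 154 324 168
```

```text
Traceback (most recent call last):
  File "meas.py", line 18, in <module>
    rr=np.arange(.155,.19,.0005);pr=np.array([proj('top',[c0[0]+q*np.cos(t),c0[1]+q*np.sin(t),.02]) for q in rr])
                                              ~~~~^^^^^^^^^^^^^^^^^^^^^^^^^^^^^^^^^^^^^^^^^^^^^^^^^
  File "h.py", line 9, in proj
    c=r.camera_info(n);K=c['intrinsics'];M=R.from_rotvec(c['rotation']).as_matrix()
ValueError: time passes only in moves, steps and waits
```

```bash
python3 - <<'E'
s=open('h.py').read()
s=s.replace("r.camera_info(","CI(").replace("def back","_c={}\ndef CI(n):\n    if n not in _c:_c[n]=r.camera_info(n)\n    return _c[n]\ndef back",1)
open('h.py','w').write(s)
E
python3 meas.py top1 308 154 324 168
```

```text
dial [ 0.6068 -0.0799  0.1722] 0.0004613413230060528 118
orange [299.3068 155.7384] 51 [0.6935 0.0432] 0.9568398408989283 0.15057833037825544
top0 [350.3305 139.4888] 16 [ 0.7208 -0.0636] ang 0.14179112080826384 0.1151929489255395
top1 [314.5754 161.5186] 14 [0.6768 0.0115] ang 0.9165900020386164 0.1151023966079199
```

```bash
cat > meas2.py <<'E'
import sys
from meas import *
P=np.array([.6068,-.0799])
a=cv2.imread('pics/scene0.png')
def show(f,col,box,z):
    im=cv2.imread(f'pics/{f}.png');p,n=blob(im,col,box);X=back('scene',p,z)[:2];print(f,col,p,n,X,'ang',np.arctan2(*(X-P)[::-1]),np.hypot(*(X-P)))
show('scene0','or',(374,222,388,235),.023);show('scene0','red',(350,250,366,266),.042)
show(sys.argv[1],'red',tuple(map(int,sys.argv[2:6])),.042)
E
python3 meas2.py scene1 360 218 373 233
```

```text
scene0 or [379.9367 228.2008] 46 [0.6926 0.0443] ang 0.9662803101208484 0.15092441979995463
scene0 red [356.4145 257.4426] 28 [ 0.7186 -0.0619] ang 0.15969153531721944 0.11321283996745989
scene1 red [364.8638 225.026 ] 20 [0.6754 0.0138] ang 0.9389889017653389 0.1161037930468338
```

send_rows(
  rows=[
    [1, 0.0014, 0, -0.0047, -0.035],
    [1, 0, 0, 0, 0],
    [1, 0, 0, 0, 0],
  ],
)

```text
clock: 10.5
position: [0.5257, -0.1952, 0.0696]
eef_rot: [-1.5, -0.552, 0.552]
contact_force: [-1.6, -5.5, 2.1]
finger_gap: 0.192
```

```bash
python3 - <<'E'
from h import *
for n in ["scene","top"]: cv2.imwrite(f"pics/{n}2.png",r.get_image(n)[:,:,::-1])
E
python3 arc.py .05; python3 meas.py top2 308 152 324 168; python3 meas2.py scene2 360 214 373 233
```

```text
0.05 [ 0.002   0.     -0.0068] turn -0.05
tail ang 0.9615317207131033 0.141174931393631 target 0.9568040013290069 F [-2.0367 -5.7455  2.4563] T [-0.7667  0.4259 -0.069 ] 10.6
dial [ 0.6068 -0.0799  0.1722] 0.0004613413230060528 118
orange [299.3068 155.7384] 51 [0.6935 0.0432] 0.9568398408989283 0.15057833037825544
top0 [350.3305 139.4888] 16 [ 0.7208 -0.0636] ang 0.14179112080826384 0.1151929489255395
top2 [313.7108 163.3166] 14 [0.6731 0.0134] ang 0.9522004896792168 0.11441814420003632
scene0 or [379.9367 228.2008] 46 [0.6926 0.0443] ang 0.9662803101208484 0.15092441979995463
scene0 red [356.4145 257.4426] 28 [ 0.7186 -0.0619] ang 0.15969153531721944 0.11321283996745989
scene2 red [364.4102 223.5712] 22 [0.6721 0.0163] ang 0.9746662073193981 0.11624067414920737
```

send_rows(
  rows=[
    [0.5, 0, 0, 0, 0],
    [0.2, 0, 0, 0, 0],
    [0.0, 0, 0, 0, 0],
    [0, 0, 0, 0, 0],
    [0, 0, -0.03, 0, 0],
    [0, 0, -0.04, 0, 0.08],
    [0, 0, -0.04, 0, 0.18],
    [0, 0, 0, 0, 0.18],
  ],
)

```text
clock: 11.6
position: [0.5277, -0.1957, 0.1827]
eef_rot: [-1.564, -0.208, 0.199]
contact_force: [-0.2, -0.3, -1.0]
finger_gap: 0.499
```

```bash
python3 - <<'E'
from h import *
for n in ["scene","top"]: cv2.imwrite(f"pics/{n}3.png",r.get_image(n)[:,:,::-1])
E
python3 wlook.py w7; python3 plan.py .593 .0093 .18 1.14; python3 meas.py top3 308 152 324 168; python3 meas2.py scene3 360 214 373 233
```

```text
pos [ 0.5256 -0.1949  0.1793] jaw yaw 1.839000762505763 q [-0.3578  0.3103  1.8226  0.0001  1.0087 -2.1969] y axis [ 0.0001  0.0001 -1.    ] gap 0.4989774921427201 t 11.75
F [ 0.2735 -0.6915 -0.3422] T [0.0221 0.0235 0.0111]
turn 0.699000762505763 alt -2.44259189108403 shift [-0.024  -0.0006  0.2137] shift if no turn [ 0.1191 -0.0006  0.179 ]
dial [ 0.6068 -0.0799  0.1722] 0.0004613413230060528 118
orange [299.3068 155.7384] 51 [0.6935 0.0432] 0.9568398408989283 0.15057833037825544
top0 [350.3305 139.4888] 16 [ 0.7208 -0.0636] ang 0.14179112080826384 0.1151929489255395
top3 [313.5506 163.2216] 15 [0.6733 0.0137] ang 0.952368059365148 0.11480205293235697
scene0 or [379.9367 228.2008] 46 [0.6926 0.0443] ang 0.9662803101208484 0.15092441979995463
scene0 red [356.4145 257.4426] 28 [ 0.7186 -0.0619] ang 0.15969153531721944 0.11321283996745989
scene3 red [364.4747 223.636 ] 23 [0.6723 0.0162] ang 0.9729325597562813 0.11632022791841191
```

View pics/w7.png

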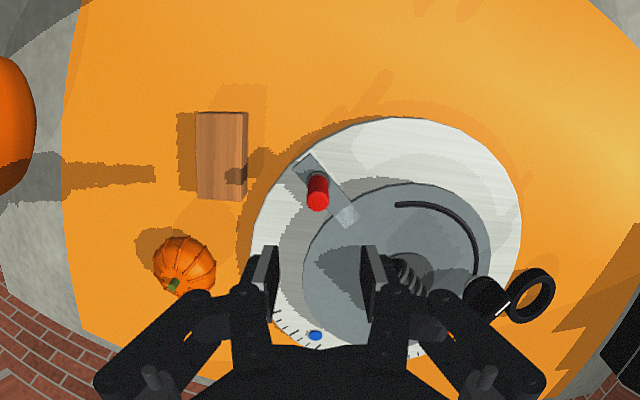

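send_rows(
  rows=[
    [0, 0, 0, 0, 0.175],
    [0, 0, 0, 0, 0.175],
    [0, 0, 0, 0, 0.175],
    [0, 0, 0, 0, 0.174],
    [0.1, -0.006, 0, 0.053, 0],
    [0.1, -0.006, 0, 0.053, 0],
    [0.1, -0.006, 0, 0.053, 0],
    [0.1, -0.006, 0, 0.053, 0],
  ],
)

```text
clock: 12.75
position: [0.593, 0.0091, 0.1784]
eef_rot: [-1.545, 0.338, -0.335]
contact_force: [0.9, -1.2, -0.5]
finger_gap: 0.451
```

send_rows(
  rows=[
    [0.1, 0, 0, 0, 0],
  ],
)

```text
clock: 12.88
position: [0.5935, 0.0106, 0.1784]
eef_rot: [-1.544, 0.335, -0.333]
contact_force: [0.1, -0.5, -1.2]
finger_gap: 0.449
```

```bash
python3 wlook.py w8; python3 plan.py .593 .0093 .078 1.14; python3 -c "
from h import *
print(wproj(np.load('pics/w8.npy'),(.5932,.0093,.104)))"
```

```text
pos [0.5928 0.0089 0.1783] jaw yaw 1.1436160722860942 q [ 0.0125  0.3596  1.7525 -0.0001  1.0312 -1.131 ] y axis [-0.0017 -0.0001 -1.    ] gap 0.45329506636955363 t 12.925
F [-1.2013 -0.4934  0.052 ] T [0.0019 0.0408 0.0122]
turn 0.003616072286094285 alt -3.1379765813036986 shift [0.0002 0.1003 0.0006] shift if no turn [0.0002 0.1003 0.0006]
[316.469 209.597]
```

View pics/w8.png

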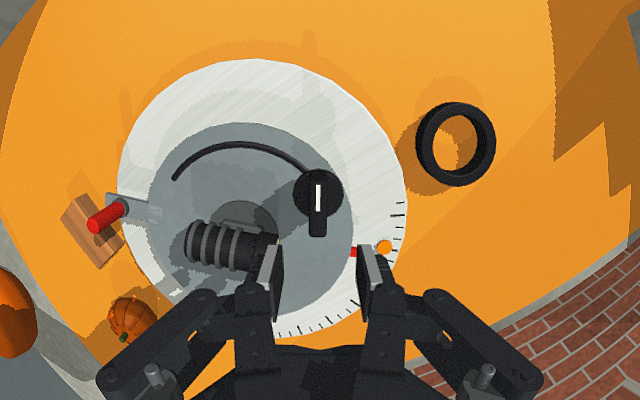

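send_rows(
  rows=[
    [0.1, 0, 0.035, 0.0005, 0.003],
    [0.1, 0, 0.035, 0, 0],
    [0.1, 0, 0.02, 0, 0],
    [0.1, 0, 0.01, 0, 0],
    [0.1, 0, 0, 0, 0],
    [0.5, 0, 0, 0, 0],
    [1, 0, 0, 0, 0],
    [1, 0, 0, 0, 0],
  ],
)

```text
clock: 13.92
position: [0.5943, 0.0084, 0.0805]
eef_rot: [-1.542, 0.341, -0.344]
contact_force: [1.0, 4.6, 7.0]
finger_gap: 0.152
```

send_rows(
  rows=[
    [1, 0, 0, 0, 0],
    [1, 0, 0, 0, 0],
  ],
)

```text
clock: 14.18
position: [0.5943, 0.0084, 0.0805]
eef_rot: [-1.542, 0.341, -0.344]
contact_force: [0.1, 2.8, 6.7]
finger_gap: 0.154
```

```bash
cat > tq.py <<'E'
from h import *
s=r.state();M=R.from_rotvec(s['eef_rot']).as_matrix();zy=np.arctan2(M[1,2],M[0,2])
F=s['contact_force'];T=s['wrist_torque']
print('t',s['clock'],'yaw',zy,'knob~',zy-.1413,'pos',s['position'],'F',F,'T',T,'q6eff',s['joint_efforts'][3:])
E
python3 tq.py
```

```text
t 14.175 yaw 1.1340482055501513 knob~ 0.9927482055501513 pos [0.5943 0.0084 0.0805] F [0.0576 2.8367 6.685 ] T [ 0.7336 -0.0016 -0.1238] q6eff [-1.1549  0.0815 -0.0835]
```

send_rows(
  rows=[
    [1, 0, 0.00015, 0, 0.03],
    [1, 0, 0, 0, 0],
  ],
)

```text
clock: 14.42
position: [0.5943, 0.0084, 0.0804]
eef_rot: [-1.539, 0.364, -0.367]
contact_force: [-0.0, 5.3, 7.6]
finger_gap: 0.149
```

```bash
for i in 1 2 3; do python3 tq.py;done
```

```text
t 14.425 yaw 1.1043953757929248 knob~ 0.9630953757929248 pos [0.5943 0.0084 0.0804] F [-0.0087  5.265   7.639 ] T [0.6353 0.0744 0.2139] q6eff [-0.9234 -0.0437  0.414 ]
t 14.425 yaw 1.1043953757929248 knob~ 0.9630953757929248 pos [0.5943 0.0084 0.0804] F [-0.0087  5.265   7.639 ] T [0.6353 0.0744 0.2139] q6eff [-0.9234 -0.0437  0.414 ]
t 14.425 yaw 1.1043953757929248 knob~ 0.9630953757929248 pos [0.5943 0.0084 0.0804] F [-0.0087  5.265   7.639 ] T [0.6353 0.0744 0.2139] q6eff [-0.9234 -0.0437  0.414 ]
```

send_rows(
  rows=[
    [1, 0, 0.00015, 0, 0.03],
    [1, 0, 0, 0, 0],
  ],
)

```text
clock: 14.68
position: [0.5943, 0.0084, 0.0803]
eef_rot: [-1.535, 0.387, -0.391]
contact_force: [0.2, 4.9, 7.9]
finger_gap: 0.149
```

```bash
python3 tq.py
```

```text
t 14.675 yaw 1.0745655143659385 knob~ 0.9332655143659385 pos [0.5943 0.0084 0.0803] F [0.1593 4.8759 7.899 ] T [0.6769 0.1073 0.2103] q6eff [-0.8583 -0.0982  0.4149]
```

send_rows(
  rows=[
    [1, 0, 0.00015, 0, 0.03],
    [1, 0, 0.00015, 0, 0.03],
  ],
)

```text
clock: 14.92
position: [0.5942, 0.0083, 0.08]
eef_rot: [-1.526, 0.435, -0.438]
contact_force: [-0.3, 3.6, 8.7]
finger_gap: 0.15
```

```bash
python3 tq.py
```

```text
t 14.925 yaw 1.0141153918979455 knob~ 0.8728153918979455 pos [0.5942 0.0083 0.08  ] F [-0.2943  3.6062  8.7453] T [0.5564 0.2092 0.3418] q6eff [-0.6555 -0.2601 -0.069 ]
```

send_rows(
  rows=[
    [1, 0, 0, 0, 0],
  ],
)

```text
clock: 15.05
position: [0.5941, 0.0082, 0.0799]
eef_rot: [-1.526, 0.434, -0.437]
contact_force: [-0.2, 4.0, 8.5]
finger_gap: 0.152
```

```bash
python3 tq.py
```

```text
t 15.05 yaw 1.0144606591358503 knob~ 0.8731606591358503 pos [0.5941 0.0082 0.0799] F [-0.2071  3.9942  8.4939] T [0.5609 0.169  0.2338] q6eff [-0.7435 -0.2097  0.4169]
```

send_rows(
  rows=[
    [1, 0, 0.00015, 0, 0.03],
    [1, 0, 0.00015, 0, 0.03],
    [1, 0, 0, 0, 0],
  ],
)

```text
clock: 15.42
position: [0.5942, 0.0082, 0.0797]
eef_rot: [-1.516, 0.481, -0.484]
contact_force: [-1.1, 3.5, 8.5]
finger_gap: 0.151
```

```bash
python3 tq.py
```

```text
t 15.425 yaw 0.9545539739325409 knob~ 0.813253973932541 pos [0.5942 0.0082 0.0797] F [-1.0975  3.5175  8.4818] T [0.4677 0.3012 0.2178] q6eff [-0.6334 -0.3275  0.4162]
```

send_rows(
  rows=[
    [1, 0, 0.00015, 0, 0.03],
    [1, 0, 0.00015, 0, 0.03],
    [1, 0, 0, 0, 0],
  ],
)

```text
clock: 15.8
position: [0.5941, 0.0081, 0.0794]
eef_rot: [-1.505, 0.528, -0.531]
contact_force: [-1.7, 3.0, 9.1]
finger_gap: 0.15
```

```bash
python3 tq.py
```

```text
t 15.8 yaw 0.8945160227921014 knob~ 0.7532160227921014 pos [0.5941 0.0081 0.0794] F [-1.6914  3.0437  9.0738] T [0.3918 0.3315 0.2497] q6eff [-0.5296 -0.4513  0.415 ]
```

send_rows(
  rows=[
    [1, 0, 0.00015, 0, 0.03],
    [1, 0, 0.00015, 0, 0.03],
    [1, 0, 0, 0, 0],
  ],
)

```text
clock: 16.18
position: [0.594, 0.008, 0.0792]
eef_rot: [-1.493, 0.574, -0.577]
contact_force: [-1.7, 2.6, 9.2]
finger_gap: 0.152
```

```bash
python3 tq.py
```

```text
t 16.175 yaw 0.834598926002993 knob~ 0.693298926002993 pos [0.594  0.008  0.0792] F [-1.6557  2.6371  9.1778] T [0.3768 0.355  0.2454] q6eff [-0.4296 -0.5865  0.4192]
```

send_rows(
  rows=[
    [1, 0, 0.00015, 0, 0.03],
    [1, 0, 0.00015, 0, 0.03],
    [1, 0, 0, 0, 0],
  ],
)

```text
clock: 16.55
position: [0.5939, 0.008, 0.0789]
eef_rot: [-1.479, 0.621, -0.623]
contact_force: [-2.9, 1.5, 10.7]
finger_gap: 0.151
```

```bash
python3 tq.py
```

```text
t 16.55 yaw 0.7746513980514097 knob~ 0.6333513980514097 pos [0.5939 0.008  0.0789] F [-2.9293  1.4971 10.6755] T [0.344  0.4723 0.2949] q6eff [-0.3251 -0.7414  0.4439]
```

send_rows(
  rows=[
    [1, 0, 0.00015, 0, 0.03],
    [1, 0, 0.00015, 0, 0.03],
    [1, 0, 0, 0, 0],
  ],
)

```text
clock: 16.92
position: [0.5938, 0.0079, 0.0786]
eef_rot: [-1.465, 0.667, -0.67]
contact_force: [-2.8, 1.7, 11.4]
finger_gap: 0.149
```

```bash
python3 tq.py
```

```text
t 16.925 yaw 0.714754792363479 knob~ 0.5734547923634791 pos [0.5938 0.0079 0.0786] F [-2.8173  1.7058 11.3654] T [0.2596 0.4931 0.2678] q6eff [-0.2207 -0.9112  0.4827]
```

send_rows(
  rows=[
    [1, 0, 0.00015, 0, 0.03],
    [1, 0, 0.00015, 0, 0.03],
    [1, 0, 0, 0, 0],
  ],
)

```text
clock: 17.3
position: [0.5937, 0.0078, 0.0784]
eef_rot: [-1.45, 0.714, -0.716]
contact_force: [-3.2, 1.1, 12.1]
finger_gap: 0.152
```

```bash
python3 tq.py
```

```text
t 17.3 yaw 0.6548605692101301 knob~ 0.5135605692101302 pos [0.5937 0.0078 0.0784] F [-3.1988  1.1172 12.1143] T [0.2065 0.5454 0.3302] q6eff [-0.1191 -1.0913  0.5301]
```

send_rows(
  rows=[
    [1, 0, 0.00015, 0, 0.03],
    [1, 0, 0.00015, 0, 0.03],
    [1, 0, 0, 0, 0],
  ],
)

```text
clock: 17.68
position: [0.5936, 0.0078, 0.0781]
eef_rot: [-1.434, 0.76, -0.762]
contact_force: [-2.9, 0.7, 13.2]
finger_gap: 0.15
```

```bash
python3 tq.py
```

```text
t 17.675 yaw 0.5950033590959567 knob~ 0.4537033590959567 pos [0.5936 0.0078 0.0781] F [-2.9461  0.6643 13.2334] T [0.2036 0.7059 0.4058] q6eff [-0.0227 -1.2784  0.5834]
```

send_rows(
  rows=[
    [1, 0, 0, 0, 0],
  ],
)

```text
clock: 17.8
position: [0.5937, 0.0078, 0.0781]
eef_rot: [-1.434, 0.76, -0.761]
contact_force: [-3.5, 0.9, 14.1]
finger_gap: 0.155
```

```bash
python3 tq.py
```

```text
t 17.8 yaw 0.5952863640859731 knob~ 0.45398636408597315 pos [0.5937 0.0078 0.0781] F [-3.4769  0.8875 14.1489] T [0.1925 0.6355 0.3983] q6eff [-0.0354 -1.2789  0.3887]
```

send_rows(
  rows=[
    [1, 0, 0, 0, 0],
  ],
)

```text
clock: 17.92
position: [0.5937, 0.0078, 0.0781]
eef_rot: [-1.434, 0.76, -0.761]
contact_force: [-3.3, 1.1, 12.5]
finger_gap: 0.152
```

```bash
python3 tq.py
```

```text
t 17.925 yaw 0.5952667136517119 knob~ 0.45396671365171193 pos [0.5937 0.0078 0.0781] F [-3.3325  1.1027 12.5373] T [0.1649 0.7836 0.4003] q6eff [-0.0369 -1.2789  0.384 ]
```

send_rows(
  rows=[
    [1, 0, 0.00015, 0, 0.03],
    [1, 0, 0, 0, 0],
  ],
)

```text
clock: 18.18
position: [0.5936, 0.0078, 0.078]
eef_rot: [-1.425, 0.783, -0.785]
contact_force: [-3.7, 1.6, 14.2]
finger_gap: 0.152
```

```bash
python3 tq.py
```

```text
t 18.175 yaw 0.5650622129385332 knob~ 0.4237622129385332 pos [0.5936 0.0078 0.078 ] F [-3.6722  1.6133 14.2061] T [0.1956 0.7577 0.4368] q6eff [ 0.0253 -1.3741  0.6108]
```

send_rows(
  rows=[
    [1, 0, 0, 0, 0],
  ],
)

```text
clock: 18.3
position: [0.5936, 0.0078, 0.078]
eef_rot: [-1.425, 0.783, -0.784]
contact_force: [-2.9, 1.0, 13.9]
finger_gap: 0.151
```

```bash
python3 tq.py
```

```text
t 18.3 yaw 0.5653279677819019 knob~ 0.4240279677819019 pos [0.5936 0.0078 0.078 ] F [-2.9492  0.9741 13.9349] T [0.2189 0.7874 0.4081] q6eff [ 0.0138 -1.3749  0.4224]
```

send_rows(
  rows=[
    [0.6, 0, 0, 0, 0],
    [0.2, 0, 0, 0, 0],
    [0.1, 0, 0, 0, 0],
    [0.1, 0, 0, 0, 0],
    [0.1, 0, -0.03, 0, 0],
    [0.1, 0, -0.05, 0, 0],
    [0.1, 0, -0.05, 0, 0],
    [0.1, 0, 0, 0, 0],
  ],
)

```text
clock: 19.3
position: [0.5959, 0.0079, 0.2107]
eef_rot: [-1.421, 0.779, -0.789]
contact_force: [0.0, -0.4, -0.7]
finger_gap: 0.451
```

```bash
python3 wlook.py w9; python3 - <<'E'
from h import *
cv2.imwrite("pics/scene4.png",r.get_image("scene")[:,:,::-1])
cv2.imwrite("pics/top4.png",r.get_image("top")[:,:,::-1])
E
python3 tq.py; python3 meas2.py scene4 360 214 373 233; python3 meas.py top4 308 152 324 168|tail -1
```

```text
t 19.45 yaw 0.5639991102700075 knob~ 0.4226991102700075 pos [0.5926 0.0079 0.2056] F [-0.482   0.1236 -1.391 ] T [ 0.0072 -0.0138  0.054 ] q6eff [-0.0008 -0.0294 -0.0001]
scene0 or [379.9367 228.2008] 46 [0.6926 0.0443] ang 0.9662803101208484 0.15092441979995463
scene0 red [356.4145 257.4426] 28 [ 0.7186 -0.0619] ang 0.15969153531721944 0.11321283996745989
scene4 red [364.4703 223.6227] 23 [0.6722 0.0163] ang 0.9732593960710325 0.11632150816603726
top4 [nan nan] 0 [nan nan] ang nan nanmeas.py:11: RuntimeWarning: invalid value encountered in divide
  yy,xx=np.nonzero(w);ww=w[yy,xx];return np.array([(xx*ww).sum(),(yy*ww).sum()])/ww.sum(),len(xx)
```

View pics/w9.png

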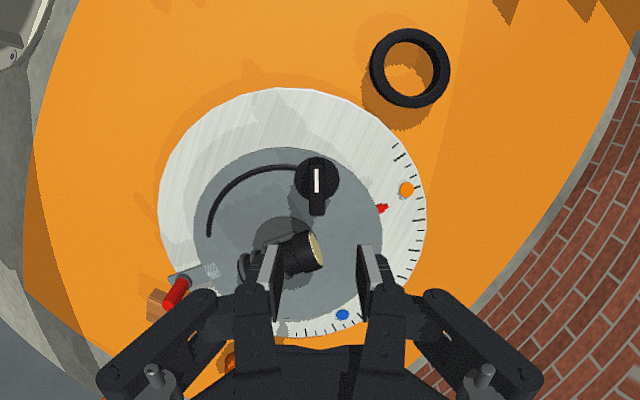

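View pics/top4.png

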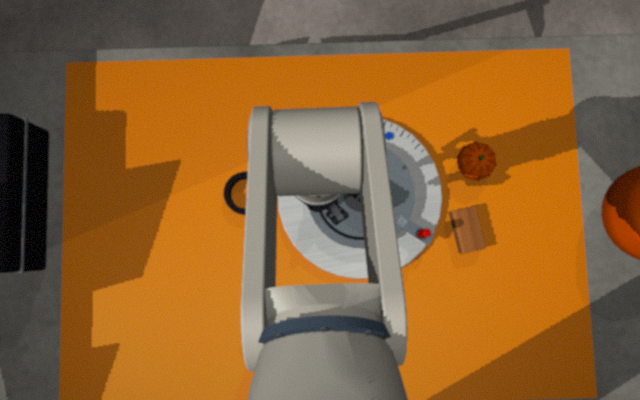

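```bash
python3 - <<'E'
from meas import *
im=cv2.imread('pics/w9.png');T=np.load('pics/w9.npy')
P=np.array([.6068,-.0799])
o,n=blob(im,'or',(398,182,414,198));t,m=blob(im,'red',(374,200,392,216))
O=wback(T,o,.024)[:2];X=wback(T,t,.042)[:2];print(o,n,t,m,O,X)
for d in ([0,0],O-[.6935,.0432]):
    Q=P+d;print(np.arctan2(*(O-Q)[::-1]),np.arctan2(*(X-Q)[::-1]),np.hypot(*(O-Q)),np.hypot(*(X-Q)))
T=np.load('pics/w1.npy');im=cv2.imread('pics/w1.png');o,n=blob(im,'or',(406,147,422,164));print(wback(T,o,.024),wback(np.load('pics/w9.npy'),(317,193),.104))
E
```

```text
[406.2807 189.1898] 172 [381.6063 207.3064] 80 [0.6922 0.0451] [0.6734 0.0153]
0.9712183281256741 0.9606676348402577 0.1514205223357143 0.11619570006453017
0.9571866444075962 0.9422762554713737 0.15056726071759424 0.11536946488161452
[0.6925 0.0451 0.024 ] [0.594  0.0091 0.104 ]
```

send_rows(
  rows=[
    [0, -0.05, -0.005, 0, 0],
    [0, -0.05, -0.005, 0, 0],
    [0, -0.05, 0, 0, 0],
    [0, -0.05, 0, 0, 0],
    [0, -0.05, 0, 0, 0],
    [0, -0.05, 0, 0, 0],
    [0, 0, 0, 0, 0],
    [0, 0, 0, 0, 0],
  ],
)

```text
clock: 20.45
position: [0.4325, 0.261, 0.2153]
eef_rot: [-1.427, 0.785, -0.783]
contact_force: [-0.3, -0.8, -1.2]
finger_gap: 0.503
```

```bash
python3 - <<'E'
from h import *
im=r.get_image("top")[:,:,::-1].copy()
cv2.imwrite("pics/top5.png",im)
cv2.imwrite("pics/top5z.png",cv2.resize(im[105:290,210:510],None,fx=2.66,fy=2.66,interpolation=cv2.INTER_CUBIC))
E
python3 meas.py top5 308 152 324 168|tail -1
```

```text
top5 [313.7166 163.3268] 14 [0.6731 0.0133] ang 0.9522968098798944 0.11439641702080874
```

View pics/top5z.png

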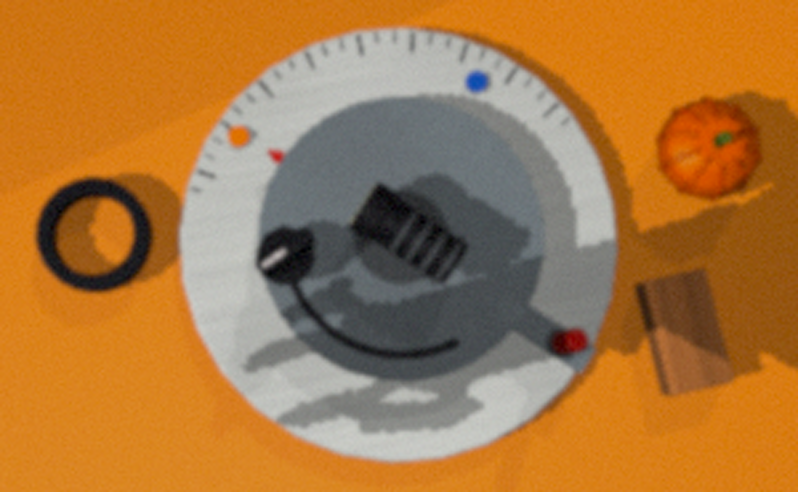

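```bash
python3 - <<'E'
from bench import r
print(r.sign_off(), r.state()['clock'])
E
```

```text
the job is handed in; nothing more can be done
the job is handed in; nothing more can be done
```

The lamp head is locked with its pointer on the orange mark, and I handed the job in at about 20.5 s.

- **Loosening:** I turned the knob about 1.0 rad counterclockwise. I did not raise the gripper along with the rising knob, so the vertical force between fingers and knob reached 47 N. That is above the 40 N limit, but it was the fingers gripping, not the arm or gripper body pressing. I relieved it straight away.
- **Swinging:** The head moved freely by its red grip, with about 6 N at most, through about 0.81 rad.
- **Retightening:** The loose knob took about 0.22 Nm. Torque began rising at about 0.65 rad, and I stopped at about 0.42 rad. The wrist torque had risen by 0.19 to 0.21 Nm, and joint 6's effort reading rose by 0.195 Nm. Then I let go and moved the arm clear.
- **Pointer check:** The three cameras disagree slightly on where the pointer sits relative to the orange mark's centre:

| Camera | Pointer minus mark |
|---|---|
| Top | about -0.005 rad |
| Scene | about +0.006 rad |
| Wrist | -0.010 to -0.015 rad |

- **Last look:** The head did not shift during tightening or release, and the pumpkin, tape roll and wood block look untouched. I did not push the head to test the lock, so that rests on the torque rise alone.

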